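# Set the specimens on their carved stands

### The job

Four of the mineral specimens in the working area in front of the robot - the white calcite pebble, the turquoise slab, the broad white calcite druse and the little quartz twins - each have a dark wooden stand carved to fit their foot. Set each one down, without dropping it, upright and fully seated in the recess of the one stand whose outline and size match it (either way round); leave the garnet and the fluorite where they lie.

Things in the scene. Friction and masses are not known exactly. Their poses are not given: they have to be found in the camera images.
- calcite_egg: Smooth rounded cream-white calcite pebble with a flat underside, 60 (x) x 66 (y) x 57 mm high. Foot (its lowest 8 mm) nearly round, 52 x 58 mm. Widest 20 mm above the underside; 56 mm across x at 30 mm. Origin: centre of the flat underside; z up; at the start it stands on the table, its y axis within 45 degrees of the world's y, and 0.4 to 0.72 m from the robot's axis (the stock farther off is not meant).
- chrysocolla_2: Rough turquoise chrysocolla slab standing on its long edge, 42 (x) x 94 (y) x 54 mm high. Foot 39 x 91 mm; 41 mm across x at 30 mm height. Origin: centre of the flat underside; z up; at the start it stands on the table, its y axis within 45 degrees of the world's y, and 0.4 to 0.72 m from the robot's axis (the stock farther off is not meant).
- calcite_white_small: Broad, glittering, rough white calcite druse, 64 (x) x 109 (y) x 60 mm high. Foot 63 x 97 mm; 59 mm across x at 30 mm height. Origin: centre of the flat underside; z up; at the start it stands on the table, its y axis within 45 degrees of the world's y, and 0.4 to 0.72 m from the robot's axis (the stock farther off is not meant).
- quartz_twin_small: Small group of upright clear-white quartz crystals on a little foot, 36 (x) x 63 (y) x 63 mm high. Foot 35 x 48 mm; 31 mm across x at 30 mm height. Origin: centre of the flat underside; z up; at the start it stands on the table, its y axis within 45 degrees of the world's y, and 0.4 to 0.72 m from the robot's axis (the stock farther off is not meant).
- stand_round: Low dark wooden display stand with a nearly round recess carved to one specimen's foot: recess 62 (x) x 68 (y) mm, outside 84 x 90 mm. The stand is fixed to the table. Origin: centre of the recess, at the stand's underside on the table; z up, y along the longer way of the recess. The recess floor is 7 mm above the table (grey felt), the rim 15 mm, the inner edge bevelled outwards by 4 mm.
- stand_long: Low dark wooden display stand with a long narrow recess carved to one specimen's foot: recess 51 (x) x 102 (y) mm, outside 73 x 125 mm. The stand is fixed to the table. Origin: centre of the recess, at the stand's underside on the table; z up, y along the longer way of the recess. The recess floor is 7 mm above the table (grey felt), the rim 15 mm, the inner edge bevelled outwards by 4 mm.
- stand_broad: Low dark wooden display stand with a large broad, rounded recess carved to one specimen's foot: recess 73 (x) x 107 (y) mm, outside 95 x 129 mm. The stand is fixed to the table. Origin: centre of the recess, at the stand's underside on the table; z up, y along the longer way of the recess. The recess floor is 7 mm above the table (grey felt), the rim 15 mm, the inner edge bevelled outwards by 4 mm.
- stand_small: Low dark wooden display stand with a small oval recess carved to one specimen's foot: recess 45 (x) x 60 (y) mm, outside 68 x 82 mm. The stand is fixed to the table. Origin: centre of the recess, at the stand's underside on the table; z up, y along the longer way of the recess. The recess floor is 7 mm above the table (grey felt), the rim 15 mm, the inner edge bevelled outwards by 4 mm.
- garnet: Bystander: a single dark red garnet crystal, 40 x 41 x 37 mm high, loose. Leave it. Origin: centre of its underside.
- fluorite_cubes: Bystander: three intergrown dark green fluorite cubes, 33 x 49 x 35 mm high, loose. Leave it. Origin: centre of its underside. A fixed, tall, open plywood crate (0.18 m high at its near end, 0.32 m at its far end) stands at the right of the table, its nearest corner at about x = 0.555, y = -0.275, its left side running from there to x = 0.98, y = -0.115: lead the arm round it.
Things that resemble listed ones, but are neither listed nor needed, are in the scene too. Of the things shaped like the chrysocolla_2, the turquoise one is meant.

How it is judged:
At the end, for the whole second after the job is handed in: Each stone in its matching stand: within 12 mm of centre, underside 4 to 10.5 mm above the stand's underside (on the felt, not on the rim), upright within 0.12 rad, long axes aligned within 0.4 rad (quartz twins 0.6, pebble free), released, at rest; garnet and fluorite not moved (horizontal distance between calcite_egg and stand_round below 0.012 m and z of calcite_egg in the frame of stand_round between 0.004 and 0.0105 m and angle between each of calcite_egg, chrysocolla_2, calcite_white_small, quartz_twin_small's own z axis and vertical below 0.12 rad and linear speed of each of calcite_egg, chrysocolla_2, calcite_white_small, quartz_twin_small below 0.02 m/s and horizontal distance between chrysocolla_2 and stand_long below 0.012 m and z of chrysocolla_2 in the frame of stand_long between 0.004 and 0.0105 m and angle between the y axis of chrysocolla_2 and the y axis of stand_long, either way round below 0.4 rad and horizontal distance between calcite_white_small and stand_broad below 0.012 m and z of calcite_white_small in the frame of stand_broad between 0.004 and 0.0105 m and angle between the y axis of calcite_white_small and the y axis of stand_broad, either way round below 0.4 rad and horizontal distance between quartz_twin_small and stand_small below 0.012 m and z of quartz_twin_small in the frame of stand_small between 0.004 and 0.0105 m and angle between the y axis of quartz_twin_small and the y axis of stand_small, either way round below 0.6 rad); the robot touches nothing.
It fails at once if one of the four specimens is dropped (falls freely through more than about 2 cm) ((contact force between the fingers and calcite_egg below 0.05 N and linear speed of calcite_egg above 0.65 m/s) or (contact force between the fingers and chrysocolla_2 below 0.05 N and linear speed of chrysocolla_2 above 0.65 m/s) or (contact force between the fingers and calcite_white_small below 0.05 N and linear speed of calcite_white_small above 0.65 m/s) or (contact force between the fingers and quartz_twin_small below 0.05 N and linear speed of quartz_twin_small above 0.65 m/s)).
It fails at once if the garnet is moved by more than 25 mm (distance of garnet from where it was at the start of the episode above 0.025 m).
It fails at once if the fluorite is moved by more than 25 mm (distance of fluorite_cubes from where it was at the start of the episode above 0.025 m).
It also fails if it takes over 115 s, if anything falls off the work surface, if the arm or the gripper's body presses on something with over 40 N, if the wrist force passes 120 N, or if a joint passes its speed limit or range.

### The arm

A 6-joint arm with a two-finger parallel gripper is mounted at the origin on a cart in front of the work surface, level with it; the furniture and walls round the work are solid. World frame = base frame: x ahead of the robot, y to its left, z up, the work surface at z = 0. Lengths are in m, angles in rad, forces in N, time in s.
With the tool pointing down it reaches from about 0.25 to 0.775 m from the base axis. Payload 4 kg.
Tool frame: the origin (TCP) lies midway between the tips of the shut fingers; the grasp point (between the pads) lies 19 mm behind it (r.tcp_to_grasp is the z of the grasp point in the tool frame, in m); z points along the fingers, y is the direction in which the jaws open and shut (so a half turn about z gives the same grasp; the last joint's range is limited). The gripper opens to 94 mm and grips with 3 to 60 N. Pads are 16 mm wide; open, the fingers measure 119 mm over their backs; the gripper's body (75 mm by 177 mm) begins 78 mm behind the grasp point.
Start: joints at [1.014, 0.087, 1.371, -0, 1.684, -0.103], TCP at [0.241, 0.494, 0.206] pointing down, gripper open.
Joint ranges: [-3.1, 3.1], [-0.76, 2.03], [0.27, 2.55], [-1.08, 4.22], [0.17, 2.65], [-2.57, 2.57]. Speed limits (rad/s): [2.79, 2.79, 3.14, 3.14, 3.14, 3.14].

### API

Orientations are given as [roll, pitch, yaw] about the fixed x, y, z axes, in that order (R = Rz(yaw) Ry(pitch) Rx(roll)).
In Python, from plant import status, eyes, r gives the robot as it stands.
- The arm moves only by the tool arm_command, never from a script. Its argument "targets" is one flat list of numbers, 7 for each row, row after row: the gripper command: -1 is shut, 1 is fully open, values between are in proportion, then the shift along the world's x, y, z in cm, then the turn, a rotation vector about the world's x, y, z in rad. A call has 1 to 12 rows; each row is the pose to reach, as a shift and turn from the pose measured when the call began; what a row does not reach only later rows make up. A row lasts 1/8 s, in which the tool goes at most 62.5 mm and 10.7 degrees, less where a joint would pass 70% of its speed; a pose out of reach is approached as far as the arm can. A call with a gripper value outside its range is refused whole. The fingers move at their own pace and stop on an object; the grip force is fixed at half the most. Time passes only in rows, so rows that repeat a pose let the fingers close. It gives the time, the measured TCP pose, the force and the opening at its end, in the units of the state.
- status.observe(): the state, without advancing time (a new reading comes with each control period).
- eyes.capture(name): name is "side" or "top"; returns the picture (400x640x3 uint8, blue, green, red); there is no depth.
- eyes.get_calibration(name): a dict with "intrinsics" (3x3 intrinsics, pixels), "eye" and "rotation" of the camera in the world. Camera axes: x right, y down, z forward; pixel columns grow to the right and rows downward; lengths in m; the calibration is good to about 2 mm. A picture is of the moment at which its call begins. get_calibration takes no time and is no camera call.
- r.close_job(): hands the job in, once; it reports no verdict.
The state is a dict: "t": time; "joint_pos": joint angles; "qd": joint speeds; "tau": joint torques, N m; "tool_pos": TCP position; "orientation": TCP orientation; "contact_force": force on the tool from outside, world axes, zero at the start; "moment": the same for the moment, N m; "width": finger opening in m.
Only numpy, scipy, OpenCV 4.12 (cv2) and the standard library are available. Lean on these libraries where they do the work, as an engineer would, in place of code of your own. Each camera call takes 0.05 s, during which the arm holds its last target.

## Working session

There is one attempt and no reset: what is moved stays moved. The work goes in short steps, Python scripts to look and compute and a tool call to move; the robot and the scene stay as the last step left them, time stands still between calls to the robot, and variables do not carry over. Pictures are saved under pics/ and viewed, and the job is handed in when it is done.

Besides the shell and the picture viewer there is one more tool, called after "Call:" as name(argument=value, ...), one argument or row to a line, values as JSON. arm_command: Moves the arm, as the interface text tells. Its arguments: {"type":"object","properties":{"targets":{"type":"array","items":{"type":"number"}}},"required":["targets"]}

```bash
ls; mkdir -p pics; python3 - <<'E'
from plant import status, eyes, r
import cv2
print(status.observe())
for n in ("side","top"):
    im=eyes.capture(n); cv2.imwrite(f"pics/{n}0.png",im); print(n,eyes.get_calibration(n))
E
```

```text
pics
{'t': 0.0, 'joint_pos': array([ 1.01390096e+00,  8.79131629e-02,  1.37221421e+00, -4.56564058e-06,
        1.68363066e+00, -1.03065494e-01]), 'qd': array([ 2.74857137e-04, -1.11689135e-03,  1.82365002e-04, -3.98606120e-04,
       -1.39531857e-04,  9.83590371e-05]), 'tau': array([-1.41374428e-03, -3.40179920e+01, -3.02428830e+01,  7.19175115e-02,
        3.29849054e-02, -1.48652425e-04]), 'tool_pos': array([0.24082221, 0.49386213, 0.20434738]), 'orientation': array([-3.13943830e+00, -2.18267365e-04,  2.68776203e+00]), 'contact_force': array([0.49390677, 0.67907676, 0.41577201]), 'moment': array([ 0.01494619, -0.01019254,  0.00207895]), 'width': 0.09371430949964375}
side {'intrinsics': array([[493.67923285,   0.        , 329.7151796 ],
       [  0.        , 493.67923285, 200.01091007],
       [  0.        ,   0.        ,   1.        ]]), 'eye': array([0.50869672, 1.01112835, 0.89501304]), 'rotation': array([-2.28924482, -0.00397604, -3.08022796])}
top {'intrinsics': array([[444.26832496,   0.        , 323.16817648],
       [  0.        , 444.26832496, 198.51750462],
       [  0.        ,   0.        ,   1.        ]]), 'eye': array([0.37090051, 0.05840042, 1.55668153]), 'rotation': array([-3.02031804, -0.014739  , -1.58311018])}
```

View pics/side0.png

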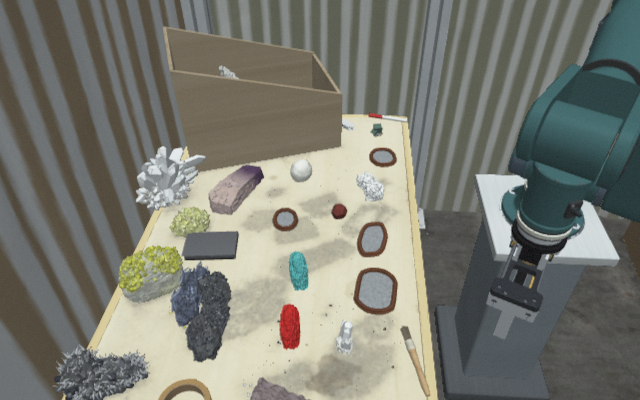

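View pics/top0.png

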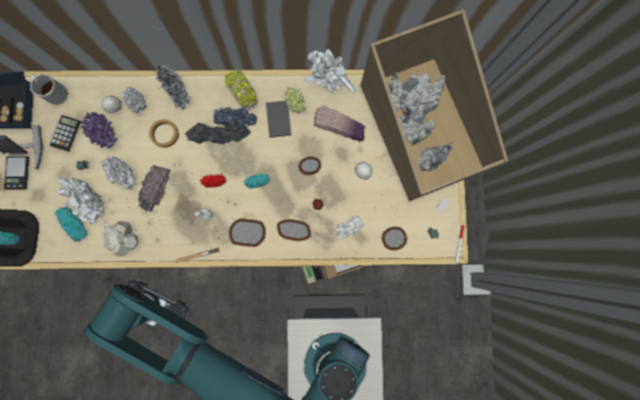

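The side view shows the egg (301,170), druse (370,186), turquoise slab (298,270) and quartz (345,337). It also shows the stands at (383,157), (285,219), (372,239) and (376,290). The red slab at (290,326) is a decoy. The same things appear in the top view at egg (363,170), druse (348,227), slab (257,181) and quartz (204,213).

```bash
cat > h.py <<'E'
import numpy as np, cv2
from scipy.spatial.transform import Rotation as Ro
from plant import status, eyes, r
def cal(n):
    c=eyes.get_calibration(n); return c["intrinsics"],np.array(c["eye"]),Ro.from_euler('xyz',c["rotation"]).as_matrix()
def ray(n,uv,z):
    K,e,R=cal(n); uv=np.atleast_2d(np.asarray(uv,float))
    d=np.c_[uv,np.ones(len(uv))]@np.linalg.inv(K).T@R.T
    return (e+d*((z-e[2])/d[:,2:3]))[:,:2]
def proj(n,P):
    K,e,R=cal(n); q=(np.atleast_2d(P)-e)@R@K.T; return q[:,:2]/q[:,2:]
def crop(im,u0,v0,u1,v1,s): return cv2.resize(im[v0:v1,u0:u1],None,fx=s,fy=s,interpolation=cv2.INTER_NEAREST)
E
python3 - <<'E'
from h import *
s=cv2.imread('pics/side0.png');t=cv2.imread('pics/top0.png')
print(proj('top',[[0.555,-0.275,0.18],[0.24,0.494,0.2]]),proj('side',[[0.555,-0.275,0.18],[0.24,0.494,0.2]]))
cv2.imwrite('pics/tc.png',crop(t,190,140,450,270,3)); cv2.imwrite('pics/sc.png',crop(s,250,110,430,360,2))
E
```

```text
[[422.21221653 192.24282481]
 [170.8308648  298.72923982]] [[339.94163574  94.2092074 ]
 [505.51504836 315.51295214]]
```

View pics/tc.png

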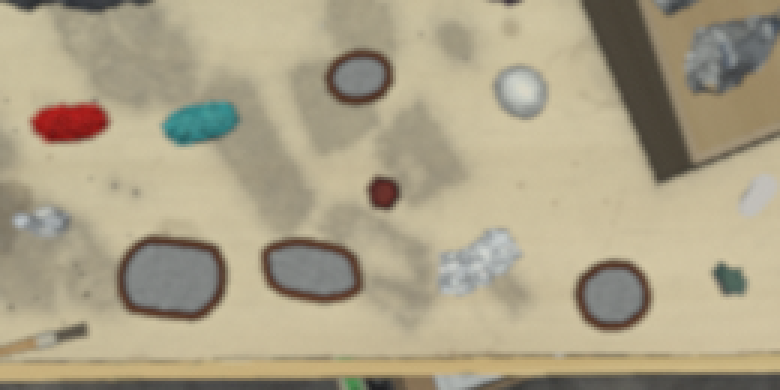

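View pics/sc.png

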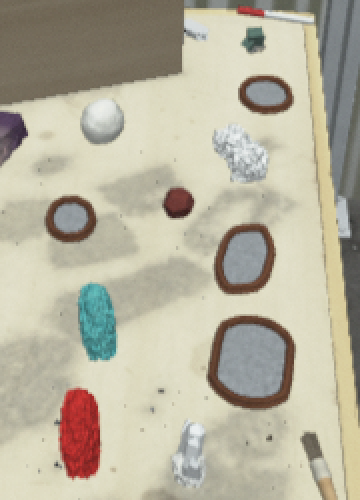

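```bash
cat > seg.py <<'E'
from h import *
# seeds per view (u,v,halfwindow)
S={'stand_broad':((247,232),(376,290)),'stand_long':((294,230),(372,239)),'standA':((309,165),(285,219)),'standB':((394,238),(383,157))}
for k,(tp,sp) in S.items():
    for n,c,f in (('top',tp,'pics/top0.png'),('side',sp,'pics/side0.png')):
        im=cv2.imread(f); hsv=cv2.cvtColor(im,cv2.COLOR_BGR2HSV).astype(int); b=im.astype(int)
        w=32; m=np.zeros(im.shape[:2],np.uint8)
        sl=(slice(c[1]-w,c[1]+w),slice(c[0]-w,c[0]+w))
        g=(abs(b[...,2]-b[...,0])<22)&(b.sum(2)>240)&(b.sum(2)<480)
        d=((b[...,2]-b[...,0])>15)&(b.sum(2)<300)
        for nm,mm,z in (('felt',g,.0085),('outer',d|g,.012)):
            m[:]=0; m[sl]=mm[sl]*255
            nl,lab,st,cen=cv2.connectedComponentsWithStats(m)
            l=lab[c[1],c[0]]
            if l==0: print('miss',k,n,nm); continue
            cn=max(cv2.findContours((lab==l).astype(np.uint8),cv2.RETR_EXTERNAL,cv2.CHAIN_APPROX_NONE)[0],key=cv2.contourArea)
            P=ray(n,cn[:,0],z).astype(np.float32)*1000
            rc=cv2.minAreaRect(P); 
            box=cv2.boxPoints(rc); e=[box[1]-box[0],box[2]-box[1]]; L=max(e,key=np.linalg.norm)
            M=cv2.moments(P); cc=(M['m10']/M['m00'],M['m01']/M['m00'])
            print(k,n,nm,'rect',np.round(rc[0],1),np.round(sorted(rc[1]),1),'cen',np.round(cc,1),'yaw_long(deg from +y, ccw)',round((np.degrees(np.arctan2(L[1],L[0]))-90+90)%180-90,1))
E
python3 seg.py; python3 -c "
from h import *
print(proj('top',[[.555,-.275,0],[.98,-.115,0],[.555,-.275,.18],[.98,-.115,.32]]))"
```

```text
stand_broad top felt rect [444.2 300.1] [ 75.9 107.9] cen [444.5 299.8] yaw_long(deg from +y, ccw) -7.8
stand_broad top outer rect [444.3 299.7] [ 90.3 123.1] cen [444.1 299.2] yaw_long(deg from +y, ccw) -6.4
stand_broad side felt rect [444.8 298.3] [ 73.9 104.5] cen [444.9 298.3] yaw_long(deg from +y, ccw) -6.9
stand_broad side outer rect [445.2 302.1] [ 92.1 129.6] cen [445.3 302.6] yaw_long(deg from +y, ccw) -6.2
stand_long top felt rect [451.6 139.3] [ 53.1 101.9] cen [451.5 138.3] yaw_long(deg from +y, ccw) -10.1
stand_long top outer rect [450. 136.] [ 69.3 111.2] cen [451.  137.1] yaw_long(deg from +y, ccw) -0.6
stand_long side felt rect [451.7 135.9] [51.4 99.1] cen [452.1 136.2] yaw_long(deg from +y, ccw) -12.5
stand_long side outer rect [452.2 141.4] [ 71.4 124.7] cen [452.8 142.1] yaw_long(deg from +y, ccw) -7.0
standA top felt rect [679.4  80.2] [43.2 60.2] cen [679.4  80.5] yaw_long(deg from +y, ccw) -0.5
standA top outer rect [677.   81.9] [61.1 77.7] cen [677.5  80.7] yaw_long(deg from +y, ccw) -0.5
standA side felt rect [679.7  79.2] [42.  57.4] cen [679.7  79.1] yaw_long(deg from +y, ccw) 6.7
standA side outer rect [677.9  86.8] [69.1 83.4] cen [678.2  86.4] yaw_long(deg from +y, ccw) 41.6
standB top felt rect [ 418.3 -211.7] [62.5 70. ] cen [ 418.2 -212.2] yaw_long(deg from +y, ccw) -0.7
standB top outer rect [ 418.3 -211.1] [76.2 81.9] cen [ 418.2 -211. ] yaw_long(deg from +y, ccw) 17.5
standB side felt rect [ 418.9 -215.1] [60.2 61.7] cen [ 419.4 -214. ] yaw_long(deg from +y, ccw) 3.8
standB side outer rect [ 420.  -205.9] [75.6 93.1] cen [ 420.3 -206.2] yaw_long(deg from +y, ccw) -0.0
[[410.21134043 199.10643738]
 [362.32917004  83.96006518]
 [422.21221653 192.24282481]
 [373.4758757   42.86413621]]
```

```bash
cat > st.py <<'E'
from h import *
import sys
def white(b): return (abs(b[...,2]-b[...,0])<26)
def mask(im,kind):
    b=im.astype(int); hsv=cv2.cvtColor(im,cv2.COLOR_BGR2HSV).astype(int)
    if kind=='turq': return (hsv[...,0]>75)&(hsv[...,0]<105)&(hsv[...,1]>90)
    return (b[...,2]-b[...,0]<24)
def tri(ps):
    A=np.zeros((3,3));B=np.zeros(3)
    for n,uv in ps:
        K,e,R=cal(n); d=R@np.linalg.inv(K)@np.r_[uv,1]; d/=np.linalg.norm(d); Q=np.eye(3)-np.outer(d,d); A+=Q;B+=Q@e
    return np.linalg.solve(A,B)
def meas(k,kind,tp,sp,h,ft,fs,w=26):
    ps=[]
    for n,c,f in (('top',tp,ft),('side',sp,fs)):
        im=cv2.imread(f); m=np.zeros(im.shape[:2],np.uint8); sl=(slice(c[1]-w,c[1]+w),slice(c[0]-w,c[0]+w))
        m[sl]=mask(im,kind)[sl]*255; m=cv2.morphologyEx(m,cv2.MORPH_CLOSE,np.ones((3,3)))
        nl,lab,st,cen=cv2.connectedComponentsWithStats(m)
        l=1+np.argmax(st[1:,4])
        cn=max(cv2.findContours((lab==l).astype(np.uint8),cv2.RETR_EXTERNAL,cv2.CHAIN_APPROX_NONE)[0],key=cv2.contourArea)
        P=ray(n,cn[:,0],h/2).astype(np.float32)*1000
        rc=cv2.minAreaRect(P); box=cv2.boxPoints(rc); e=[box[1]-box[0],box[2]-box[1]]; L=max(e,key=np.linalg.norm)
        M=cv2.moments(P); cc=(M['m10']/M['m00'],M['m01']/M['m00'])
        an=np.degrees(.5*np.arctan2(2*M['mu11'],M['mu20']-M['mu02']))
        print(k,n,'px',np.round(cen[l],1),st[l][:4],'rect',np.round(rc[0],1),np.round(sorted(rc[1]),1),'cen',np.round(cc,1),'yaw',round((np.degrees(np.arctan2(L[1],L[0])))%180-90,1),'momyaw',round(an%180-90,1))
        ps.append((n,cen[l])); o=im.copy(); cv2.drawContours(o,[cn],-1,(0,0,255),1)
        cv2.imwrite(f'pics/m_{k}_{n}.png',crop(o,c[0]-30,c[1]-30,c[0]+30,c[1]+30,5))
    print('  tri',np.round(tri(ps)*1000,1))
if __name__=='__main__':
    ft,fs='pics/top0.png','pics/side0.png'
    meas('egg','w',(363,170),(301,170),.057,ft,fs,20)
    meas('slab','turq',(257,181),(298,270),.054,ft,fs)
    meas('druse','w',(348,227),(370,186),.06,ft,fs,24)
    meas('quartz','w',(204,213),(345,337),.063,ft,fs,22)
    ims=[np.hstack([cv2.imread(f'pics/m_{k}_{n}.png')[:280] for n in('top','side')]) for k in('egg','slab','druse','quartz')]
    cv2.imwrite('pics/mall.png',cv2.resize(np.vstack([np.hstack(ims[:2]),np.hstack(ims[2:])]),(800,374)))
E
python3 st.py
```

```text
egg top px [363.2 170.1] [355 162  17  17] rect [ 655.9 -107. ] [56.1 57. ] cen [ 655.7 -107.5] yaw 88.8 momyaw -47.5
egg side px [305.3 170.8] [290 150  31  40] rect [ 645.4 -110.5] [ 86.3 183.5] cen [643.4 -97.3] yaw 4.4 momyaw 17.5
  tri [ 650.3 -107.8   23.8]
slab top px [256.5 180.4] [245 174  24  14] rect [623.  265.2] [39.4 80.6] cen [623.  264.7] yaw 13.7 momyaw 12.8
slab side px [298.4 270.9] [289 252  19  38] rect [623.  268.2] [ 38.2 114.1] cen [623.2 268.9] yaw 12.7 momyaw 12.5
  tri [623.8 265.6  20.5]
druse top px [348.6 227.3] [335 216  29  23] rect [455.6 -51.6] [ 57.5 104.8] cen [456.1 -53. ] yaw 24.5 momyaw 29.1
druse side px [370.4 187.9] [353 162  40  48] rect [458.2 -49.8] [ 93.9 206. ] cen [458.1 -38.5] yaw 5.5 momyaw 8.9
  tri [456.8 -53.9  13.8]
quartz top px [203.7 213.7] [193 208  21  12] rect [509.1 446.5] [37.9 68.8] cen [508.4 443.8] yaw -0.6 momyaw -4.4
quartz side px [349.6 341.4] [330 318  37  41] rect [502.2 442.4] [70.4 97. ] cen [499.6 449.8] yaw 0.3 momyaw -14.5
  tri [504.3 446.3  24.3]
```

View pics/mall.png

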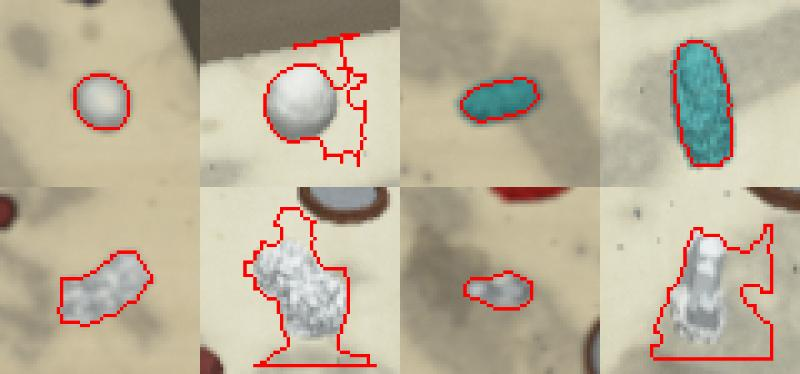

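```bash
sed -i "s/def meas(/TH={'top':24,'side':12}\ndef meas(/; s/mask(im,kind)\[sl\]/mask(im,kind,TH[n])[sl]/; s/def mask(im,kind)/def mask(im,kind,th=24)/; s/<24)/<th)/" st.py; python3 - <<'E'
import cv2
im=cv2.imread('pics/side0.png').astype(int)
for v in (325,337,350): print([int(im[v,u,2]-im[v,u,0]) for u in range(326,368,2)])
E
python3 st.py
python3 - <<'E'
import cv2,numpy as np
t=cv2.imread('pics/top0.png');s=cv2.imread('pics/side0.png')
c=lambda im,u,v:cv2.resize(im[v-22:v+22,u-22:u+22],(390,390),interpolation=cv2.INTER_CUBIC)
cv2.imwrite('pics/q.png',np.hstack([c(t,204,213),c(s,345,337)]))
E
```

```text
[25, 24, 25, 24, 25, 26, 27, 20, -7, -7, -4, -4, -5, 9, 22, 23, 24, 23, 22, 22, 26]
[26, 26, 27, 26, 27, 15, 1, 1, -6, -8, -7, -7, -3, 19, 21, 21, 26, 26, 26, 23, 23]
[30, 25, 24, 24, 21, 19, 5, 0, -1, -2, -2, -3, 0, 16, 21, 20, 20, 21, 20, 20, 25]
egg top px [363.2 170.1] [355 162  17  17] rect [ 655.9 -107. ] [56.1 57. ] cen [ 655.7 -107.5] yaw 88.8 momyaw -47.5
egg side px [300.8 170.3] [291 159  21  23] rect [ 656.1 -104.6] [ 57.6 103.2] cen [ 656.5 -103. ] yaw 6.9 momyaw 3.1
  tri [ 657.  -108.2   23.3]
slab top px [256.5 180.4] [245 174  24  14] rect [623.  265.2] [39.4 80.6] cen [623.  264.7] yaw 13.7 momyaw 12.8
slab side px [298.4 270.9] [289 252  19  38] rect [623.  268.2] [ 38.2 114.1] cen [623.2 268.9] yaw 12.7 momyaw 12.5
  tri [623.8 265.6  20.5]
druse top px [348.6 227.3] [335 216  29  23] rect [455.6 -51.6] [ 57.5 104.8] cen [456.1 -53. ] yaw 24.5 momyaw 29.1
druse side px [370.2 186.6] [356 172  28  29] rect [457.  -43.7] [ 67.5 126.3] cen [458.8 -42.1] yaw 20.1 momyaw 18.9
  tri [457.1 -53.6  18.7]
quartz top px [203.7 213.7] [193 208  21  12] rect [509.1 446.5] [37.9 68.8] cen [508.4 443.8] yaw -0.6 momyaw -4.4
quartz side px [344.8 337.8] [336 320  17  34] rect [511.4 440.1] [32.2 77.1] cen [509.7 443. ] yaw 1.6 momyaw -2.0
  tri [509.  444.   31.3]
```

View pics/mall.png

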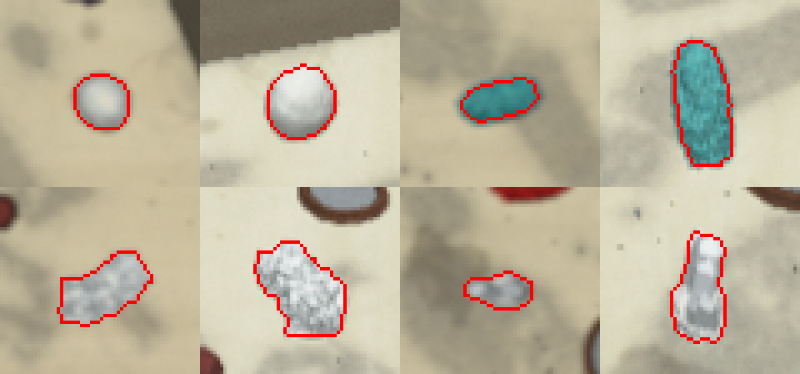

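View pics/q.png

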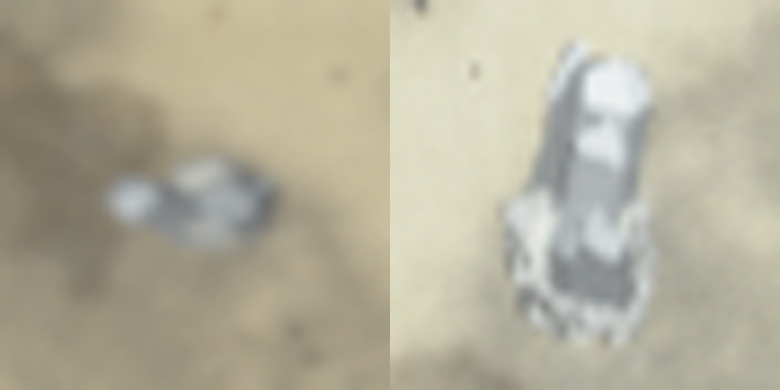

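```bash
cat > ends.py <<'E'
from h import *
import st
def cont(n,f,c,kind,w):
    im=cv2.imread(f); m=np.zeros(im.shape[:2],np.uint8); sl=(slice(c[1]-w,c[1]+w),slice(c[0]-w,c[0]+w))
    m[sl]=st.mask(im,kind,{'top':22,'side':12}[n])[sl]*255; m=cv2.morphologyEx(m,cv2.MORPH_CLOSE,np.ones((3,3)))
    nl,lab,s,cen=cv2.connectedComponentsWithStats(m); l=1+np.argmax(s[1:,4])
    return max(cv2.findContours((lab==l).astype(np.uint8),cv2.RETR_EXTERNAL,cv2.CHAIN_APPROX_NONE)[0],key=cv2.contourArea)[:,0]
def ends(k,kind,tp,sp,yaw,w,ft='pics/top0.png',fs='pics/side0.png'):
    a=np.radians(yaw); X=np.array([np.cos(a),np.sin(a)]);Y=np.array([-np.sin(a),np.cos(a)])
    for z in (.002,.01,.03):
        T=ray('top',cont('top',ft,tp,kind,w),z)*1000;S=ray('side',cont('side',fs,sp,kind,w),z)*1000
        print(k,z,'along Y: top',np.round([(T@Y).min(),(T@Y).max()],1),'side',np.round([(S@Y).min(),(S@Y).max()],1),
         'along X: top',np.round([(T@X).min(),(T@X).max()],1),'side',np.round([(S@X).min(),(S@X).max()],1))
    return X,Y
if __name__=='__main__':
    for a in (('egg','w',(363,170),(301,170),0,20),('slab','turq',(257,181),(298,270),13,26),('druse','w',(348,227),(370,186),25,24),('quartz','w',(204,213),(345,337),0,22)): ends(*a)
E
python3 ends.py
```

```text
egg 0.002 along Y: top [-138.6  -81.3] side [-191.8  -85.2] along X: top [631.8 689.9] side [629.9 691.8]
egg 0.01 along Y: top [-137.6  -80.6] side [-181.   -75.4] along X: top [630.5 688.2] side [628.8 690.2]
egg 0.03 along Y: top [-135.1  -78.8] side [-154.1  -50.8] along X: top [627.1 684.1] side [626.1 686.1]
slab 0.002 along Y: top [ 79.6 161.6] side [ 40.9 158.3] along X: top [651.4 691.5] side [646.1 685.4]
slab 0.01 along Y: top [ 79.  160.6] side [ 48.4 164.7] along X: top [650.  689.8] side [646.8 685.7]
slab 0.03 along Y: top [ 77.7 158.2] side [ 66.9 180.6] along X: top [646.4 685.8] side [648.5 686.6]
druse 0.002 along Y: top [-293.6 -188.4] side [-327.6 -197.7] along X: top [364.  420.6] side [345.7 418.8]
druse 0.01 along Y: top [-292.6 -187.9] side [-318.4 -189.6] along X: top [364.  420.3] side [350.5 423. ]
druse 0.03 along Y: top [-290.2 -186.8] side [-295.4 -169.5] along X: top [363.9 419.5] side [362.7 433.5]
quartz 0.002 along Y: top [419.1 489. ] side [380.8 460.5] along X: top [492.2 531. ] side [494. 528.]
quartz 0.01 along Y: top [417.3 486.8] side [386.4 465.4] along X: top [491.6 530.2] side [494.2 527.8]
quartz 0.03 along Y: top [412.7 481.3] side [400.5 477.7] along X: top [490.  528.1] side [494.5 527.4]
```

Call:
arm_command(
  targets=[1,27,-5.4,-6.4,0,0,-1.12,1,27,-5.4,-6.4,0,0,-1.12,1,27,-5.4,-6.4,0,0,-1.12,1,27,-5.4,-6.4,0,0,-1.12,1,27,-5.4,-6.4,0,0,-1.12,1,27,-5.4,-6.4,0,0,-1.12,1,27,-5.4,-6.4,0,0,-1.12,1,27,-5.4,-6.4,0,0,-1.12,1,27,-5.4,-6.4,0,0,-1.12,1,27,-5.4,-6.4,0,0,-1.12],
)

```text
t: 1.35
tool_pos: [0.5105, 0.4402, 0.1408]
orientation: [-3.14, -0.0, 1.569]
contact_force: [-0.6, 0.2, -0.4]
width: 0.0939
```

Call:
arm_command(
  targets=[1,0,0,-4,0,0,0,1,0,0,-8,0,0,0,1,0,0,-11,0,0,0,1,0,0,-12.8,0,0,0,1,0,0,-12.8,0,0,0,1,0,0,-12.8,0,0,0],
)

```text
t: 2.1
tool_pos: [0.5114, 0.441, 0.0147]
orientation: [3.141, -0.002, 1.569]
contact_force: [0.2, -0.5, 0.0]
width: 0.0939
```

```bash
cat > look.py <<'E'
from h import *
import sys
name,u,v,w=sys.argv[1],*map(int,sys.argv[2:5]); o=sys.argv[5]
im=eyes.capture(name); cv2.imwrite(f'pics/{o}_full.png',im)
u0,v0=max(0,u-w),max(0,v-w); c=im[v0:v+w,u0:u+w]; s=560/max(c.shape[:2]); print('origin',u0,v0,'scale',s)
cv2.imwrite(f'pics/{o}.png',cv2.resize(c,None,fx=s,fy=s,interpolation=cv2.INTER_CUBIC)); print(status.observe()['tool_pos'],status.observe()['width'])
E
python3 look.py side 345 330 60 a1
```

```text
origin 285 270 scale 4.666666666666667
[0.51163936 0.44108959 0.01502518] 0.09411599343746
```

View pics/a1.png

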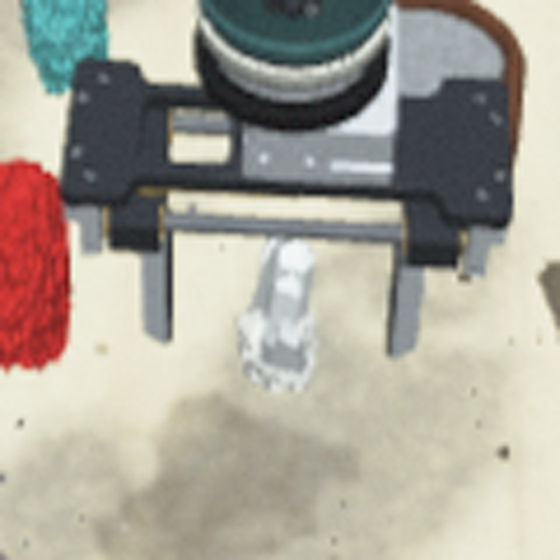

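The side view shows the quartz foot (near 345,350) between the open fingers, roughly midway. I'll lower about 3 mm and close.

Call:
arm_command(
  targets=[1,0,0,-0.4,0,0,0,1,0,0,-0.4,0,0,0,-1,0,0,-0.4,0,0,0,-1,0,0,-0.4,0,0,0,-1,0,0,-0.4,0,0,0,-1,0,0,-0.4,0,0,0,-1,0,0,-0.4,0,0,0,-1,0,0,-0.4,0,0,0,-1,0,0,-0.4,0,0,0,-1,0,0,-0.4,0,0,0],
)

```text
t: 3.4
tool_pos: [0.5118, 0.4411, 0.0111]
orientation: [3.14, -0.003, 1.569]
contact_force: [0.7, 0.4, 0.4]
width: 0.0341
```

```bash
python3 look.py side 345 330 60 a2
```

```text
origin 285 270 scale 4.666666666666667
[0.51182033 0.4410972  0.01107662] 0.03390633928527526
```

View pics/a2.png

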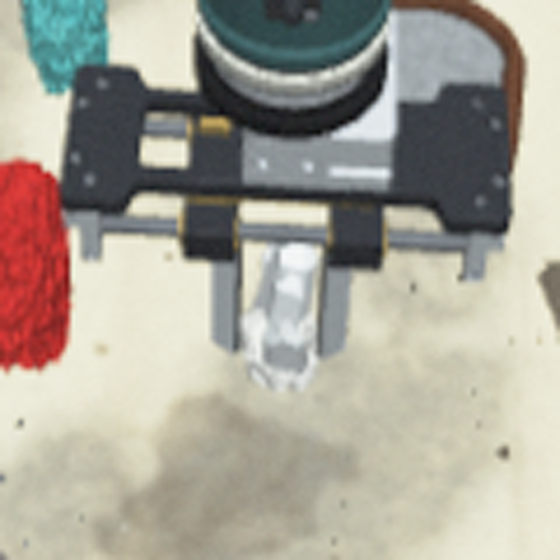

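Gripped, with a width of 34 mm against 31–35 expected. Now lift.

Call:
arm_command(
  targets=[-1,0,0,1,0,0,0,-1,0,0,4,0,0,0,-1,0,0,8,0,0,0,-1,0,0,13,0,0,0,-1,0,0,13,0,0,0,-1,0,0,13,0,0,0],
)

```text
t: 4.2
tool_pos: [0.5114, 0.4409, 0.1405]
orientation: [3.141, -0.002, 1.569]
contact_force: [-0.1, 0.3, -1.0]
width: 0.034
```

```bash
python3 look.py side 345 310 70 a3
```

```text
origin 275 240 scale 4.0
[0.51085999 0.44046504 0.1389604 ] 0.03397841584105032
```

View pics/a3.png

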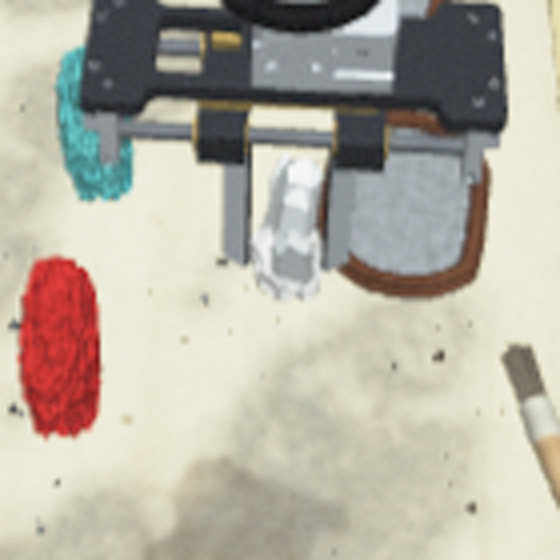

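```bash
python3 -c "
from h import *
print(ray('side',[[346,315],[338,307],[356,307]],.128))"
```

```text
[[0.50918776 0.45838017]
 [0.52495633 0.44120139]
 [0.49096648 0.4390122 ]]
```

Call:
arm_command(
  targets=[-1,3,-6,0,0,0,0,-1,6,-12,0,0,0,0.02,-1,9,-18,0,0,0,0.05,-1,12,-24,0,0,0,0.05,-1,14.5,-30,0,0,0,0.05,-1,17,-35.8,0,0,0,0.05,-1,17,-35.8,-4,0,0,0.05,-1,17,-35.8,-8,0,0,0.05,-1,17,-35.8,-8,0,0,0.05,-1,17,-35.8,-8,0,0,0.05],
)

```text
t: 5.5
tool_pos: [0.6807, 0.0829, 0.0589]
orientation: [-3.14, -0.001, 1.62]
contact_force: [-0.0, -1.0, -0.9]
width: 0.034
```

```bash
python3 look.py side 285 210 50 a4; python3 look.py top 309 165 40 a4t; python3 -c "
import cv2;import numpy as np
a=cv2.imread('pics/a4.png');b=cv2.imread('pics/a4t.png');cv2.imwrite('pics/a4b.png',cv2.resize(np.hstack([a,b]),(800,400)))"
```

```text
origin 235 160 scale 5.6
[0.68166609 0.08305692 0.06057048] 0.03378442292108808
origin 269 125 scale 7.0
[0.68207863 0.08313932 0.06137725] 0.03391465257487233
```

View pics/a4b.png

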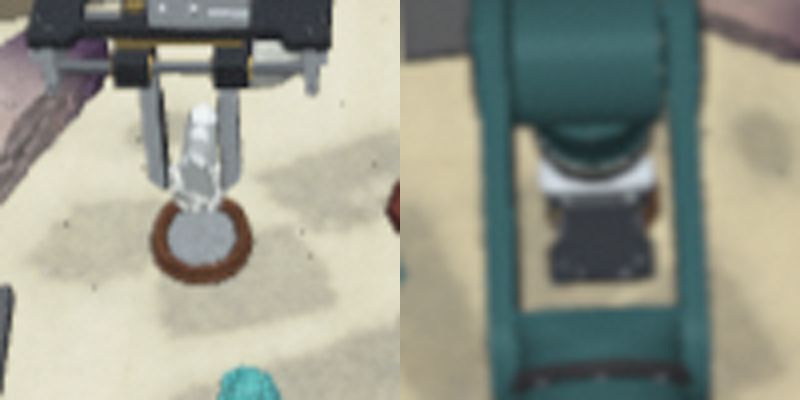

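```bash
python3 -c "
from h import *
print(ray('side',[[284,213],[277.5,209],[290.5,209]],.05), ray('side',[[285,219]],.0085)); print(status.observe()['tool_pos'])"
```

```text
[[0.67665752 0.10355532]
 [0.69512634 0.08971866]
 [0.662117   0.08754521]] [[0.67927713 0.08177528]]
[0.68207863 0.08313932 0.06137725]
```

Call:
arm_command(
  targets=[-1,0.1,0,-1.5,0,0,0,-1,0.1,0,-3,0,0,0,-1,0.1,0,-3.8,0,0,0,-1,0.1,0,-4.3,0,0,0,-1,0.1,0,-4.4,0,0,0,-1,0.1,0,-4.4,0,0,0,-1,0.1,0,-4.4,0,0,0],
)

```text
t: 6.48
tool_pos: [0.6831, 0.0831, 0.018]
orientation: [3.139, -0.001, 1.62]
contact_force: [-3.7, 0.2, 4.2]
width: 0.0341
```

```bash
python3 look.py side 285 210 50 a5
```

```text
origin 235 160 scale 5.6
[0.68308453 0.08313129 0.01799881] 0.033836110216270726
```

View pics/a5.png

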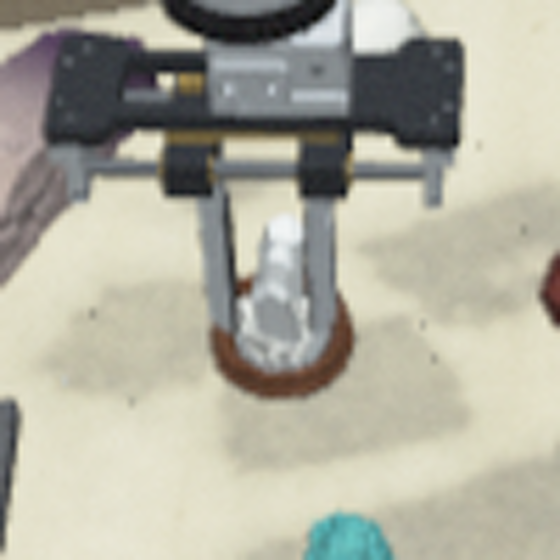

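Call:
arm_command(
  targets=[-1,-0.2,0,0,0,0,0,-1,-0.2,0,-0.1,0,0,0,-1,-0.2,0,-0.1,0,0,0],
)

```text
t: 6.9
tool_pos: [0.682, 0.0831, 0.018]
orientation: [3.136, -0.0, 1.62]
contact_force: [-0.5, 0.1, 4.8]
width: 0.0343
```

Call:
arm_command(
  targets=[-0.2,0,0,0,0,0,0,0.1,0,0,0,0,0,0,0.3,0,0,0,0,0,0,0.6,0,0,0,0,0,0,0.6,0,0,0,0,0,0,0.6,0,0,4,0,0,0,0.6,0,0,8,0,0,0,1,0,0,12,0,0,0,1,0,0,12,0,0,0],
)

```text
t: 8.02
tool_pos: [0.6846, 0.0832, 0.1436]
orientation: [3.127, -0.0, 1.62]
contact_force: [-0.0, -1.0, 0.1]
width: 0.0917
```

```bash
python3 look.py side 285 210 40 a6
```

```text
origin 245 170 scale 7.0
[0.68309029 0.08313417 0.14033041] 0.0929180954015801
```

View pics/a6.png

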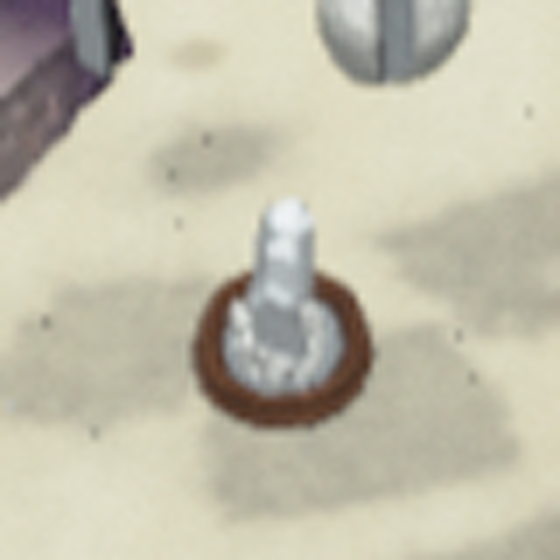

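```bash
python3 -c "
from h import *
o=status.observe();print(o['tool_pos'],o['orientation'],o['joint_pos'])"
```

```text
[0.68309029 0.08313417 0.14033041] [ 3.13186421e+00 -4.34443074e-04  1.62021641e+00] [ 3.84861147e-02  4.07424076e-01  1.11000855e+00  5.41278582e-04
  1.61443691e+00 -1.09056132e-02]
```

Call:
arm_command(
  targets=[1,-0.6,-5,0,0,0.01,-0.05,1,-1.3,-10,0,0,0.01,-0.05,1,-2,-15,0,0,0.01,-0.05,1,-2.6,-19.1,0,0,0.01,-0.05,1,-2.6,-19.1,-1,0,0.01,-0.05,1,-2.6,-19.1,-5,0,0.01,-0.05,1,-2.6,-19.1,-9,0,0.01,-0.05,1,-2.6,-19.1,-12,0,0.01,-0.05,1,-2.6,-19.1,-12.9,0,0.01,-0.05,1,-2.6,-19.1,-12.9,0,0.01,-0.05,1,-2.6,-19.1,-12.9,0,0.01,-0.05,1,-2.6,-19.1,-12.9,0,0.01,-0.05],
)

```text
t: 9.57
tool_pos: [0.6583, -0.1081, 0.0133]
orientation: [3.139, 0.0, 1.57]
contact_force: [-0.3, 1.1, 1.0]
width: 0.0938
```

```bash
python3 look.py side 300 165 40 b1
```

```text
origin 260 125 scale 7.0
[ 0.65805679 -0.10804007  0.01297325] 0.0944247562930779
```

View pics/b1.png

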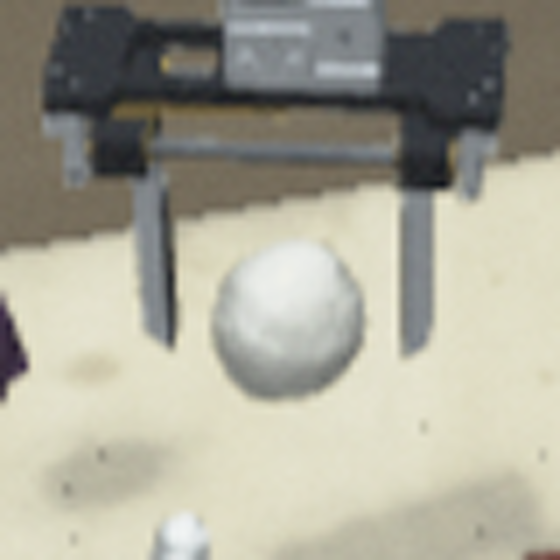

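The pebble at pixel (301,170) lies midway between the fingers. I'll close 2 mm lower.

Call:
arm_command(
  targets=[1,0,0,-0.2,0,0,0,-0.3,0,0,-0.2,0,0,0,-1,0,0,-0.2,0,0,0,-1,0,0,-0.2,0,0,0,-1,0,0,-0.2,0,0,0,-1,0,0,-0.2,0,0,0,-1,0,0,-0.2,0,0,0,-1,0,0,-0.2,0,0,0,-1,0,0,1,0,0,0,-1,0,0,3,0,0,0,-1,0,0,3,0,0,0],
)

```text
t: 11.0
tool_pos: [0.6602, -0.1086, 0.0468]
orientation: [3.133, 0.002, 1.57]
contact_force: [-0.5, -0.1, -2.1]
width: 0.0583
```

```bash
python3 look.py side 300 165 40 b2
```

```text
origin 260 125 scale 7.0
[ 0.65929419 -0.10836757  0.04527695] 0.05834226794533494
```

View pics/b2.png

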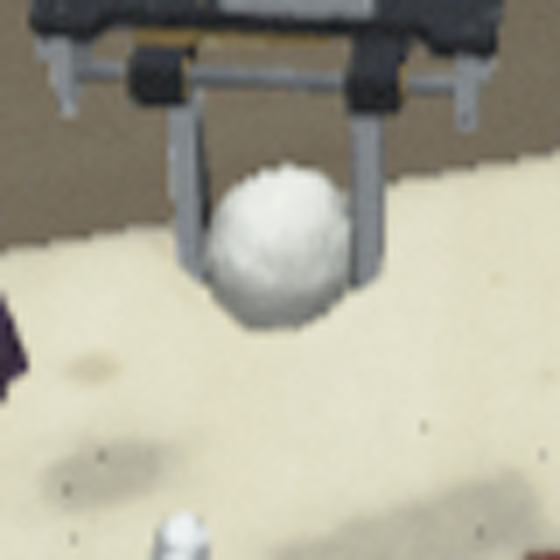

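```bash
python3 -c "
from h import *
print(ray('side',[[300,160.3]],.0453-.0105+.0233),ray('side',[[301,170.5]],.0233))"
```

```text
[[ 0.65864048 -0.10967973]] [[ 0.65677155 -0.10759237]]
```

Call:
arm_command(
  targets=[-1,0,0,4,0,0,0,-1,0,0,7,0,0,0,-1,-5,-2,7,0,0,0,-1,-10,-4,7,0,0,0,-1,-15,-6,7,0,0,0,-1,-20,-8.5,7,0,0,0,-1,-24,-10.3,7,0,0,0,-1,-24,-10.3,5,0,0,0,-1,-24,-10.3,1.5,0,0,0,-1,-24,-10.3,1.5,0,0,0,-1,-24,-10.3,1.5,0,0,0],
)

```text
t: 12.42
tool_pos: [0.4197, -0.2116, 0.0612]
orientation: [3.135, 0.002, 1.57]
contact_force: [0.1, 0.3, -2.1]
width: 0.0584
```

```bash
python3 look.py side 383 150 45 b3;python3 -c "
from h import *
o=status.observe();print(o['tool_pos'],o['orientation'],o['joint_pos'])"
```

```text
origin 338 105 scale 6.222222222222222
[ 0.42026561 -0.21186718  0.06180422] 0.05818480092058253
[ 0.42026561 -0.21186718  0.06180422] [3.13326881e+00 2.34692255e-03 1.57049481e+00] [-0.58950197 -0.02060611  1.7725142   0.00272302  1.38146075 -0.58971172]
```

View pics/b3.png

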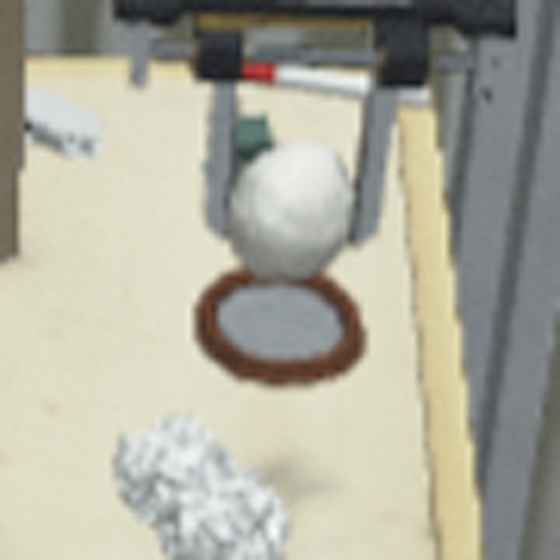

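```bash
python3 -c "
from h import *
print(ray('side',[[384.6,138.8]],.0746), ray('side',[[383,157]],.0085))"
```

```text
[[ 0.418529   -0.20958131]] [[ 0.41828255 -0.20954064]]
```

Call:
arm_command(
  targets=[-1,-0.1,0,-1.5,0,0.008,0,-1,-0.1,0,-3,0,0.008,0,-1,-0.1,0,-3.8,0,0.008,0,-1,-0.1,0,-4.3,0,0.008,0,-1,-0.1,0,-4.4,0,0.008,0,-1,-0.1,0,-4.4,0,0.008,0,-1,-0.1,0,-4.4,0,0.008,0],
)

```text
t: 13.35
tool_pos: [0.4195, -0.212, 0.018]
orientation: [3.141, 0.003, 1.571]
contact_force: [0.1, 0.3, -2.9]
width: 0.0586
```

```bash
python3 look.py side 383 150 45 b4
```

```text
origin 338 105 scale 6.222222222222222
[ 0.41952127 -0.21199027  0.01793975] 0.05825042999091284
```

View pics/b4.png

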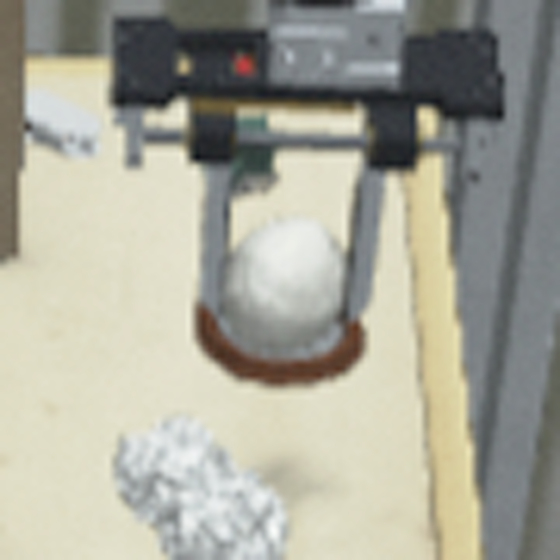

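Call:
arm_command(
  targets=[-1,0,0,-0.1,0,0,0,-1,0,0,-0.15,0,0,0,-1,0,0,-0.15,0,0,0],
)

```text
t: 13.78
tool_pos: [0.4196, -0.2121, 0.0178]
orientation: [3.141, 0.003, 1.571]
contact_force: [-3.8, 1.2, 5.7]
width: 0.0581
```

Call:
arm_command(
  targets=[-1,-0.15,0,0,0,0,0,-1,-0.15,0,0,0,0,0,-0.1,-0.15,0,0,0,0,0,0.2,-0.15,0,0,0,0,0,0.4,-0.15,0,0,0,0,0,0.7,-0.15,0,0,0,0,0,0.7,-0.15,0,0,0,0,0,0.7,-0.15,0,0,0,0,0],
)

```text
t: 14.78
tool_pos: [0.4181, -0.2121, 0.0178]
orientation: [3.14, 0.003, 1.571]
contact_force: [-0.1, 0.4, -0.0]
width: 0.0798
```

```bash
python3 look.py side 383 150 45 b5
```

```text
origin 338 105 scale 6.222222222222222
[ 0.41811429 -0.21211278  0.01783692] 0.07970529747745858
```

View pics/b5.png

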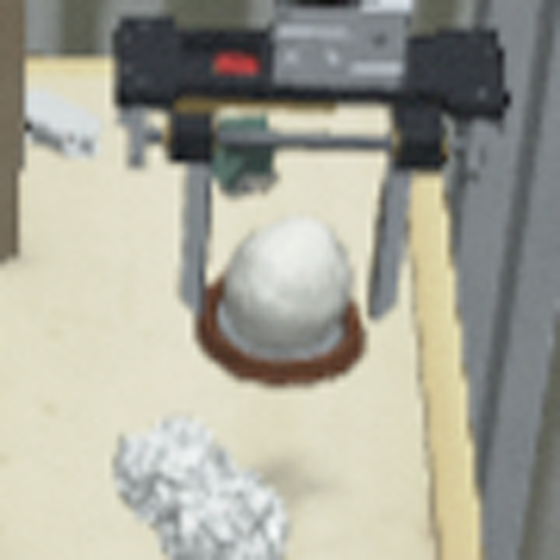

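Call:
arm_command(
  targets=[0.7,0,0,3,0,0,0,0.8,0,0,7,0,0,0,1,0,0,10,0,0,0.05,1,1.3,5,10,0,0,0.2,1,2.6,10,10,0,0,0.35,1,3.9,16,10,0,0,0.436,1,3.9,16,10,0,0,0.436,1,3.9,16,10,0,0,0.436],
)

```text
t: 15.82
tool_pos: [0.457, -0.0522, 0.1178]
orientation: [3.141, 0.004, 2.007]
contact_force: [0.2, -0.6, 0.1]
width: 0.0937
```

```bash
python3 look.py top 370 225 60 c1t; python3 look.py side 375 170 50 c1s; python3 -c "
import cv2;import numpy as np
a=cv2.imread('pics/c1t.png');b=cv2.imread('pics/c1s.png');cv2.imwrite('pics/c1b.png',cv2.resize(np.hstack([a,b]),(800,400)))
from h import *
o=status.observe();print(o['tool_pos'],o['orientation'],o['joint_pos'])"
```

```text
origin 310 165 scale 4.666666666666667
[ 0.45698235 -0.05289536  0.11777923] 0.09379236800649529
origin 325 120 scale 5.6
[ 0.45695686 -0.05324203  0.11775994] 0.09420677021745454
[ 0.45695686 -0.05324203  0.11775994] [3.14078659 0.00331426 2.00457858] [-0.23772706 -0.0821473   1.71538767 -0.00209761  1.50565934 -0.67137694]
```

View pics/c1b.png

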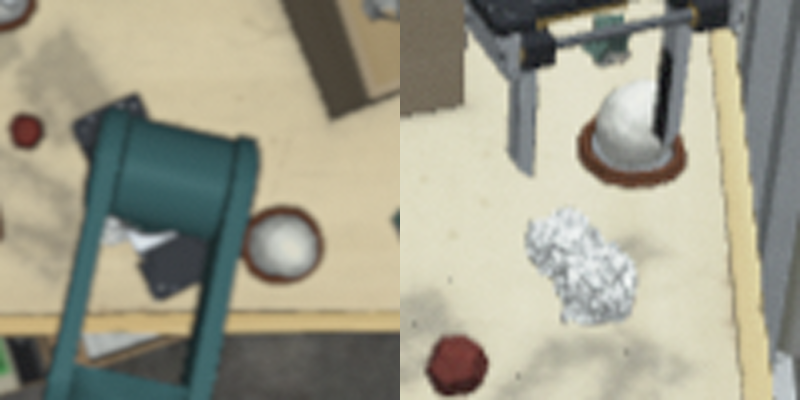

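The top view shows the pebble inside its ring. The side view shows the druse below and between the fingers, so I'll descend.

Call:
arm_command(
  targets=[1,0,0.05,-3,0,0,0,1,0,0.05,-6,0,0,0,1,0,0.05,-9,0,0,0,1,0,0.05,-10.7,0,0,0,1,0,0.05,-10.7,0,0,0,1,0,0.05,-10.7,0,0,0],
)

```text
t: 16.68
tool_pos: [0.4579, -0.0534, 0.0119]
orientation: [3.139, 0.005, 2.004]
contact_force: [0.0, 0.4, -0.3]
width: 0.0939
```

```bash
python3 look.py side 370 180 45 c2
```

```text
origin 325 135 scale 6.222222222222222
[ 0.45813505 -0.05330923  0.01217412] 0.09412321652013987
```

View pics/c2.png

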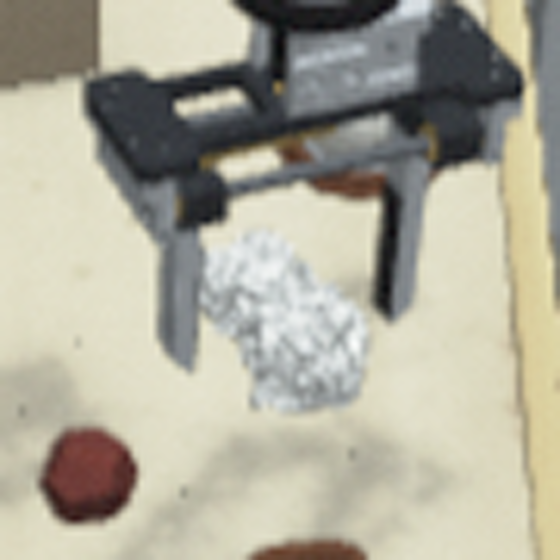

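Call:
arm_command(
  targets=[0.4,0,0,0,0,0,0,-1,0,0,0,0,0,0,-1,0,0,0,0,0,0,-1,0,0,0,0,0,0,-1,0,0,0,0,0,0,-1,0,0,0,0,0,0,-1,0,0,0,0,0,0],
)

```text
t: 17.6
tool_pos: [0.4582, -0.0532, 0.0123]
orientation: [3.138, 0.005, 2.004]
contact_force: [0.1, 1.3, 2.4]
width: 0.0612
```

```bash
python3 look.py side 370 180 45 c3
```

```text
origin 325 135 scale 6.222222222222222
[ 0.45822375 -0.05321492  0.01234819] 0.061226283569226166
```

View pics/c3.png

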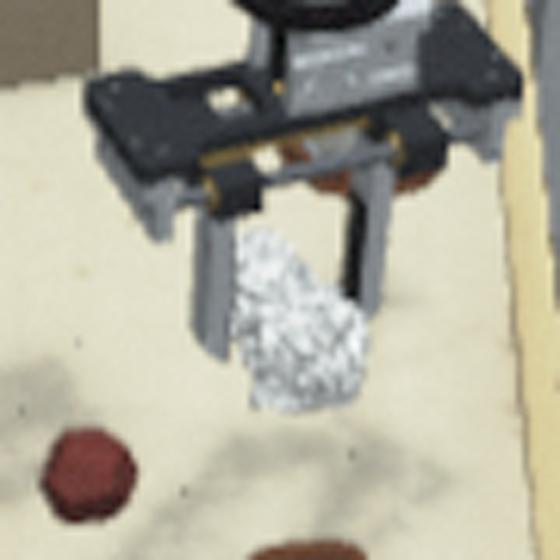

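Call:
arm_command(
  targets=[-1,0,0,1,0,0,0,-1,0,0,4,0,0,0,-1,0,0,8,0,0,0,-1,0,0,12,0,0,0,-1,0,0,12,0,0,0,-1,0,0,12,0,0,0],
)

```text
t: 18.4
tool_pos: [0.457, -0.053, 0.1303]
orientation: [3.141, 0.003, 2.004]
contact_force: [-0.3, 0.2, -3.9]
width: 0.061
```

```bash
python3 look.py side 370 160 50 c4
```

```text
origin 320 110 scale 5.6
[ 0.45661302 -0.05283771  0.1296904 ] 0.06146959386054431
```

View pics/c4.png

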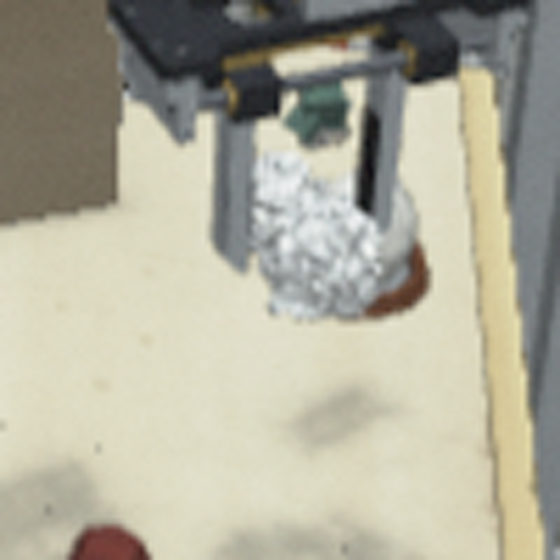

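Call:
arm_command(
  targets=[-1,0,4,1,0,0,-0.05,-1,0,10,1,0,0,-0.15,-1,-0.3,16,1,0,0,-0.27,-1,-0.6,22,1,0,0,-0.4,-1,-0.9,28,1,0,0,-0.5,-1,-1.2,33,1,0,0,-0.56,-1,-1.2,35.2,1,0,0,-0.56,-1,-1.2,35.2,-2,0,0,-0.56,-1,-1.2,35.2,-6,0,0,-0.56,-1,-1.2,35.2,-7,0,0,-0.56,-1,-1.2,35.2,-7,0,0,-0.56,-1,-1.2,35.2,-7,0,0,-0.56],
)

```text
t: 19.95
tool_pos: [0.4459, 0.2994, 0.0614]
orientation: [3.14, 0.0, 1.444]
contact_force: [1.0, 0.4, -2.8]
width: 0.0615
```

```bash
python3 look.py side 376 275 60 c5; python3 -c "
from h import *
o=status.observe();print(o['tool_pos'],o['orientation'])"
```

```text
origin 316 215 scale 4.666666666666667
[0.44597422 0.29955932 0.06166401] 0.06114802646869962
[0.44597422 0.29955932 0.06166401] [3.13922908e+00 4.38244222e-05 1.44371046e+00]
```

View pics/c5.png

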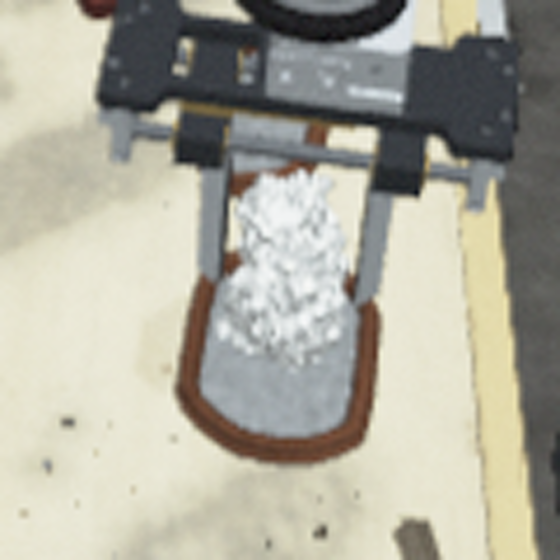

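```bash
python3 -c "
from h import *
print(ray('side',[[376.5,292.5],[363,285],[391,282]],.055)); print(ray('side',[[376.5,252],[376.5,255]],.105))
P=proj('side',[[.4445,.2995,.0085]]);print(P)"
```

```text
[[0.44649569 0.34412767]
 [0.47541585 0.32567933]
 [0.41474299 0.31345983]]
[[0.44910859 0.27352281]
 [0.44919551 0.28232365]]
[[375.82422292 289.74737035]]
```

Call:
arm_command(
  targets=[-1,-0.15,0,-1.5,0,0,0,-1,-0.15,0,-3,0,0,0,-1,-0.15,0,-3.8,0,0,0,-1,-0.15,0,-4.2,0,0,0,-1,-0.15,0,-4.3,0,0,0,-1,-0.15,0,-4.3,0,0,0],
)

```text
t: 20.75
tool_pos: [0.4444, 0.2996, 0.0194]
orientation: [3.139, 0.0, 1.444]
contact_force: [-3.5, -1.7, 3.0]
width: 0.061
```

```bash
python3 look.py side 376 275 60 c6
```

```text
origin 316 215 scale 4.666666666666667
[0.44443977 0.29956962 0.01933325] 0.06122062833072855
```

View pics/c6.png

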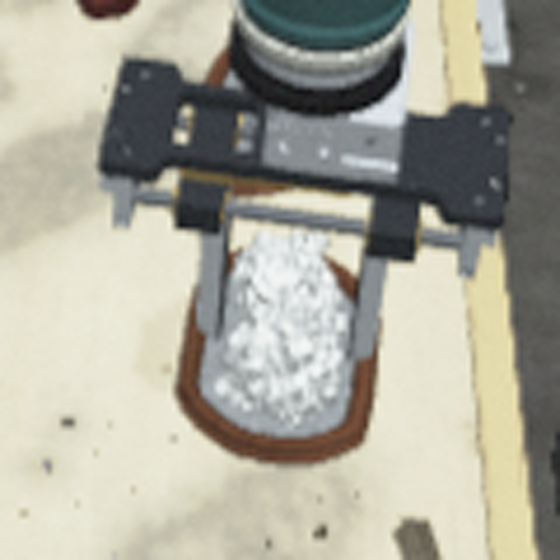

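Call:
arm_command(
  targets=[-1,-0.1,0,0,0,0,0,-1,-0.1,0,0,0,0,0,0.1,-0.1,0,0,0,0,0,0.3,-0.1,0,0,0,0,0,0.5,-0.1,0,0,0,0,0,0.7,-0.1,0,0,0,0,0,0.8,-0.1,0,0,0,0,0,0.8,-0.1,0,0,0,0,0],
)

```text
t: 21.8
tool_pos: [0.4435, 0.2996, 0.0194]
orientation: [3.139, -0.0, 1.444]
contact_force: [0.1, -1.3, -0.1]
width: 0.0845
```

```bash
python3 look.py side 376 275 60 c7
```

```text
origin 316 215 scale 4.666666666666667
[0.44343426 0.29963418 0.01942733] 0.08494019499489332
```

View pics/c7.png

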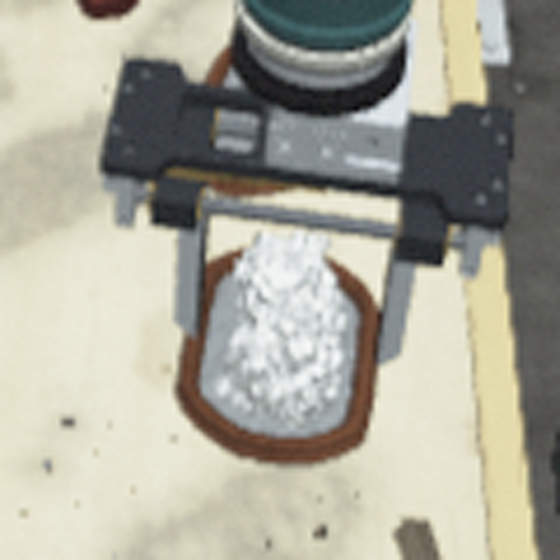

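Call:
arm_command(
  targets=[0.8,0,0,3,0,0,0,0.8,0,0,7,0,0,0,1,0,0,10,0,0,0,1,5,-0.9,10,0,0,0.1,1,10,-1.8,10,0,0,0.2,1,15,-2.7,10,0,0,0.354,1,18,-3.3,10,0,0,0.354,1,18,-3.3,8,0,0,0.354,1,18,-3.3,8,0,0,0.354,1,18,-3.3,8,0,0,0.354],
)

```text
t: 23.1
tool_pos: [0.6219, 0.2671, 0.099]
orientation: [3.141, -0.0, 1.799]
contact_force: [-0.3, -0.4, -0.1]
width: 0.0944
```

```bash
python3 look.py side 300 265 50 d1;  python3 look.py top 257 200 60 d1t; python3 -c "
import cv2;import numpy as np
a=cv2.imread('pics/d1.png');b=cv2.imread('pics/d1t.png');cv2.imwrite('pics/d1b.png',cv2.resize(np.hstack([a,b]),(800,400)))
from h import *
o=status.observe();print(o['tool_pos'],o['orientation'])"
```

```text
origin 250 215 scale 5.6
[0.62234564 0.2672701  0.09979281] 0.09428641735320589
origin 197 140 scale 4.666666666666667
[0.62269127 0.26731434 0.10025389] 0.09423226912181375
[0.62269127 0.26731434 0.10025389] [ 3.13826984e+00 -2.99366363e-04  1.79894375e+00]
```

View pics/d1b.png

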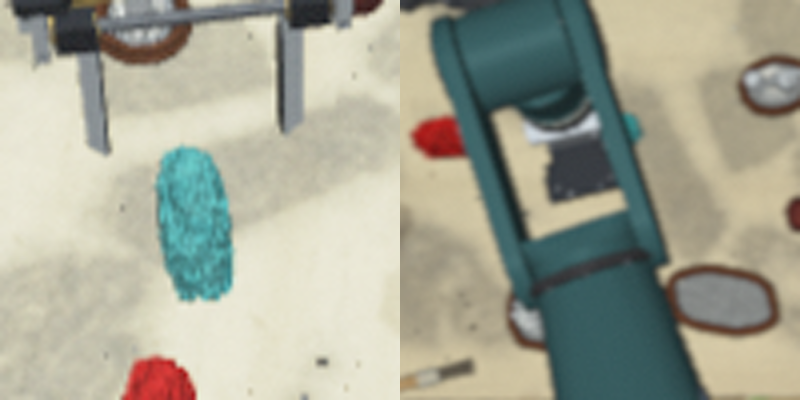

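Call:
arm_command(
  targets=[1,0,-0.1,-3,0,0,0,1,0,-0.1,-6,0,0,0,1,0,-0.1,-8,0,0,0,1,0,-0.1,-8.9,0,0,0,1,0,-0.1,-8.9,0,0,0,0,0,-0.1,-8.9,0,0,0,-1,0,-0.1,-8.9,0,0,0,-1,0,-0.1,-8.9,0,0,0,-1,0,-0.1,-8.9,0,0,0,-1,0,-0.1,-8.9,0,0,0,-1,0,-0.1,-8.9,0,0,0,-1,0,-0.1,-8.9,0,0,0],
)

```text
t: 24.7
tool_pos: [0.6235, 0.2667, 0.0117]
orientation: [3.136, -0.001, 1.799]
contact_force: [3.0, 1.4, -0.4]
width: 0.0405
```

```bash
python3 look.py side 300 255 50 d2
```

```text
origin 250 205 scale 5.6
[0.62344081 0.26666415 0.01166585] 0.04025439963026281
```

View pics/d2.png

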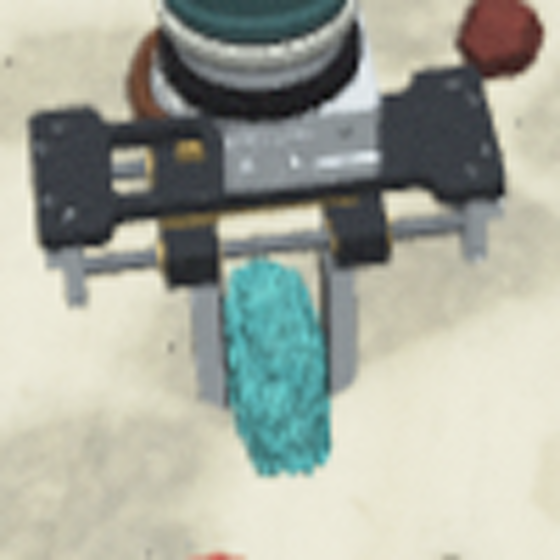

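Call:
arm_command(
  targets=[-1,0,0,1,0,0,0,-1,0,0,4,0,0,0,-1,0,0,8,0,0,0,-1,-2,-1.5,10,0,0,0,-1,-6,-4.5,10,0,0,-0.1,-1,-10,-7.5,10,0,0,-0.25,-1,-14,-10.5,10,0,0,-0.4,-1,-17.2,-12.9,10,0,0,-0.42,-1,-17.2,-12.9,7,0,0,-0.42,-1,-17.2,-12.9,5,0,0,-0.42,-1,-17.2,-12.9,5,0,0,-0.42,-1,-17.2,-12.9,5,0,0,-0.42],
)

```text
t: 26.25
tool_pos: [0.4515, 0.1377, 0.0622]
orientation: [3.136, -0.001, 1.379]
contact_force: [-0.1, 0.8, -4.2]
width: 0.0401
```

```bash
python3 look.py side 372 230 60 d3; python3 -c "
from h import *
o=status.observe();print(o['tool_pos'],o['orientation'])"
```

```text
origin 312 170 scale 4.666666666666667
[0.45198444 0.13776171 0.06263693] 0.04014896554687694
[0.45198444 0.13776171 0.06263693] [ 3.13525226e+00 -1.02977591e-03  1.37897312e+00]
```

View pics/d3.png

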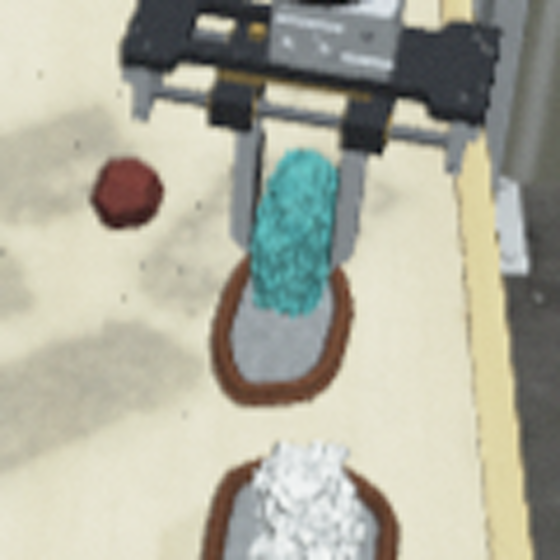

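```bash
python3 -c "
from h import *
print(ray('side',[[374.6,237.5],[365.5,231],[382,231]],.053))"
```

```text
[[0.44924691 0.17823873]
 [0.4710672  0.15764234]
 [0.43122022 0.15503364]]
```

Call:
arm_command(
  targets=[-1,0.1,0.1,-1.5,0,0.006,0,-1,0.1,0.1,-3,0,0.006,0,-1,0.1,0.1,-3.8,0,0.006,0,-1,0.1,0.1,-4.3,0,0.006,0,-1,0.1,0.1,-4.4,0,0.006,0,-1,0.1,0.1,-4.4,0,0.006,0],
)

```text
t: 27.05
tool_pos: [0.4533, 0.1388, 0.0189]
orientation: [3.14, -0.0, 1.379]
contact_force: [-0.6, 0.5, -4.3]
width: 0.0403
```

```bash
python3 look.py side 372 230 60 d4
```

```text
origin 312 170 scale 4.666666666666667
[0.45332042 0.13882108 0.01893151] 0.04031380941085662
```

View pics/d4.png

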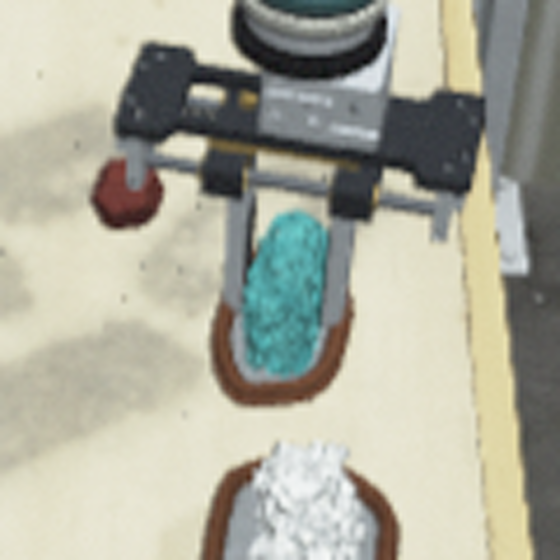

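Call:
arm_command(
  targets=[-1,0,0,-0.1,0,0,0,-1,0,0,-0.15,0,0,0,-1,0,0,-0.15,0,0,0],
)

```text
t: 27.48
tool_pos: [0.4536, 0.139, 0.0185]
orientation: [3.14, -0.001, 1.379]
contact_force: [-2.9, -0.6, 3.8]
width: 0.0404
```

Felt contact, with Fz going from -4.3 to +3.8 N at the expected height. Release.

Call:
arm_command(
  targets=[-0.1,0,0,0,0,0,0,0.1,0,0,0,0,0,0,0.3,0,0,0,0,0,0,0.5,0,0,0,0,0,0,0.5,0,0,0,0,0,0,0.5,0,0,3,0,0,0,0.5,0,0,7,0,0,0,0.5,0,0,12,0,0,0,0.5,-4,0,14,0,0,0,0.5,-8,0,16,0,0,0,0.5,-12,0,18,0,0,0,0.5,-12,0,18,0,0,0],
)

```text
t: 28.98
tool_pos: [0.3332, 0.1393, 0.2007]
orientation: [3.134, -0.003, 1.38]
contact_force: [-0.1, 0.1, -0.1]
width: 0.0705
```

```bash
python3 look.py side 340 225 110 e1; python3 look.py top 320 200 100 e1t;python3 -c "
from h import *
o=status.observe();print(o['tool_pos'],o['orientation'],o['joint_pos'])"
```

```text
origin 230 115 scale 2.5454545454545454
[0.33380231 0.13912983 0.19950008] 0.07026679101896809
origin 220 100 scale 2.8
[0.33391824 0.13899669 0.19858867] 0.07056820734079763
[0.33391824 0.13899669 0.19858867] [ 3.13815546e+00 -1.05222015e-03  1.37932835e+00] [ 2.37776920e-01 -3.48185147e-01  1.77007253e+00 -4.78793889e-04
  1.71614196e+00  4.29176514e-01]
```

View pics/e1.png

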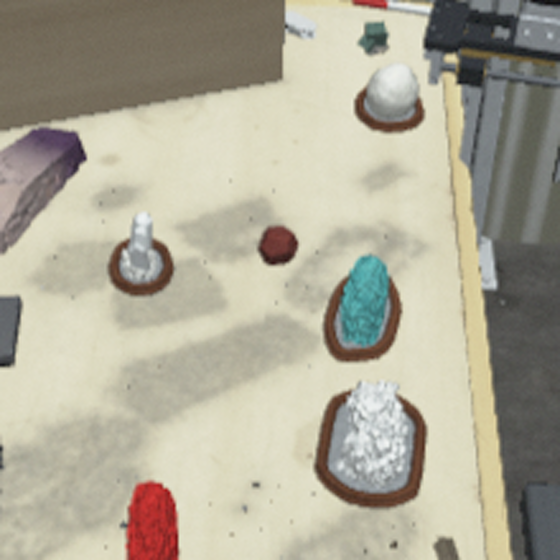

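View pics/e1t.png

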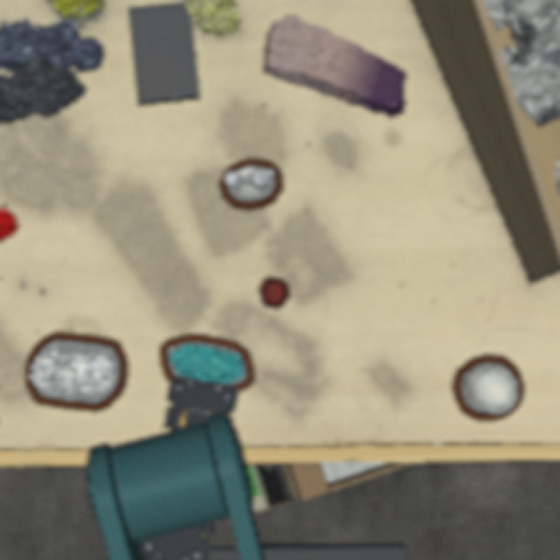

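Call:
arm_command(
  targets=[0.5,0,6,2,0,0,0,0.5,-2,12,3,0,0,0.1,0.5,-4,18,3,0,0,0.2,0.5,-6,24,3,0,0,0.3,0.5,-8,30,3,0,0,0.4,0.5,-10,36,3,0,0,0.5,0.5,-10,36,3,0,0,0.5,0.5,-10,36,3,0,0,0.5],
)

```text
t: 30.08
tool_pos: [0.2343, 0.4988, 0.2267]
orientation: [3.14, 0.002, 1.879]
contact_force: [1.0, -0.5, -0.5]
width: 0.0706
```

```bash
cat > fin.py <<'E'
from h import *
import st
for n in('top','side'): cv2.imwrite(f'pics/f_{n}.png',eyes.capture(n))
print(status.observe()['tool_pos'])
t=cv2.imread('pics/f_top.png');s=cv2.imread('pics/f_side.png')
C={'egg':((418.5,-212.5),.057),'slab':((451.7,137.8),.054),'druse':((444.5,299.5),.06),'quartz':((679.2,80),.063)}
def m(im,k,n):
    b=im.astype(int); h=cv2.cvtColor(im,cv2.COLOR_BGR2HSV).astype(int)
    if k=='slab': return (h[...,0]>75)&(h[...,0]<105)&(h[...,1]>80)
    return (b.sum(2)>(430 if n=='top' else 490))&(b[...,2]-b[...,0]<14)
for k,(c,h) in C.items():
    ps=[]
    for n,im in(('top',t),('side',s)):
        uv=proj(n,[[c[0]/1000,c[1]/1000,.007+h/2]])[0]; u,v=uv.round().astype(int); w=22 if k!='quartz' else 16
        M=np.zeros(im.shape[:2],np.uint8); sl=(slice(v-w,v+w),slice(u-w,u+w)); M[sl]=m(im,k,n)[sl]*255
        M=cv2.morphologyEx(M,cv2.MORPH_CLOSE,np.ones((3,3)))
        _,lab,stt,cen=cv2.connectedComponentsWithStats(M); l=1+np.argmax(stt[1:,4])
        cn=max(cv2.findContours((lab==l).astype(np.uint8),cv2.RETR_EXTERNAL,cv2.CHAIN_APPROX_NONE)[0],key=cv2.contourArea)
        P=ray(n,cn[:,0],.007+h/2).astype(np.float32)*1000; rc=cv2.minAreaRect(P); bx=cv2.boxPoints(rc); L=max([bx[1]-bx[0],bx[2]-bx[1]],key=np.linalg.norm)
        print(k,n,'rect',np.round(np.array(rc[0])-c,1),np.round(sorted(rc[1]),1),'yaw',round(np.degrees(np.arctan2(L[1],L[0]))%180-90,1)); ps.append((n,cen[l]))
        cv2.drawContours(im,[cn],-1,(0,0,255),1)
    print('   tri-offset',np.round(st.tri(ps)*1000-np.r_[c,0],1))
def cc(im,u,v,w): return cv2.resize(im[v-w:v+w,u-w:u+w],(200,200),interpolation=cv2.INTER_NEAREST)
row=[]
for n,im in(('top',t),('side',s)):
    row.append(np.hstack([cc(im,*proj(n,[[c[0]/1000,c[1]/1000,.03]])[0].round().astype(int),26) for c,h in C.values()]))
cv2.imwrite('pics/fin.png',np.vstack(row))
for k,px in(('garnet',(318,204)),):
    for n,f0,f1 in(('top','pics/top0.png','pics/f_top.png'),('side','pics/side0.png','pics/f_side.png')):
        for col,rg in(('red',((0,12),)),):
            out=[]
            for f in(f0,f1):
                im=cv2.imread(f);h=cv2.cvtColor(im,cv2.COLOR_BGR2HSV).astype(int)
                u,v=proj(n,[[.535,.05,.018]])[0].round().astype(int); M=np.zeros(h.shape[:2],np.uint8);q=((h[...,0]<12)|(h[...,0]>168))&(h[...,1]>90)&(h[...,2]<130)
                M[v-15:v+15,u-15:u+15]=q[v-15:v+15,u-15:u+15]; out.append(np.round(np.argwhere(M).mean(0)[::-1],1))
            print('garnet',n,out)
E
python3 fin.py
```

```text
[0.23485334 0.49799069 0.22809685]
egg top rect [-3.2 -1.3] [48.6 49.3] yaw 13.2
egg side rect [-2.8 -9.2] [55.2 78.6] yaw 6.2
   tri-offset [-3.1  0.  40.7]
slab top rect [-1.  -0.9] [40.5 88. ] yaw -14.7
slab side rect [1.1 3.3] [ 41.6 120.1] yaw -7.6
   tri-offset [-0.2 -0.6 26.9]
druse top rect [-3.1 -0.6] [53.6 98.3] yaw -7.0
druse side rect [-1.2  3.1] [ 56.3 112. ] yaw -7.2
   tri-offset [-1.9  0.3 27.2]
quartz top rect [-4.   3.2] [31.8 52.1] yaw -0.5
quartz side rect [-0.2  2.5] [32.8 99.8] yaw 8.0
   tri-offset [-1.1  3.2 35.8]
garnet top [array([317.3, 203.9]), array([317.4, 203.9])]
garnet side [array([338.9, 211. ]), array([338.9, 211. ])]
```

View pics/fin.png

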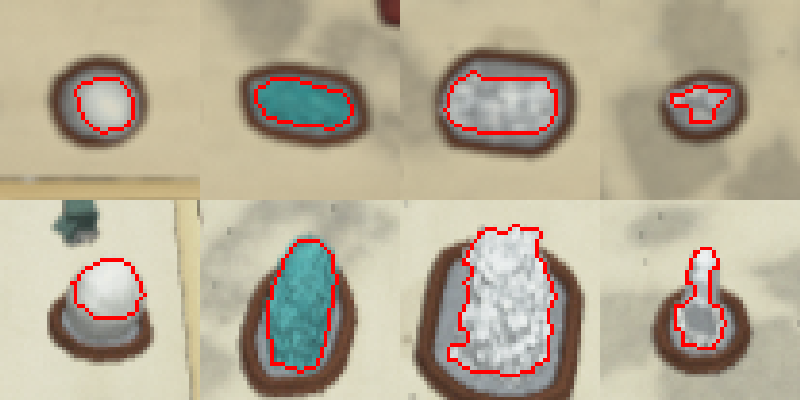

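```bash
python3 - <<'E'
from h import *
a=cv2.imread('pics/side0.png').astype(int);b=cv2.imread('pics/f_side.png').astype(int)
def prof(im,u,v0,v1): return [int(im[v,u,2]-im[v,u,0]) for v in range(v0,v1)]
p0=proj('side',[[.657,-.108,.05]])[0];p1=proj('side',[[.417,-.212,.057],[.417,-.212,.065]])
print('start',p0,prof(a,302,152,166)); print('now',p1,prof(b,int(round(p1[0,0]))+1,132,148))
for n,f in(('top',('pics/top0.png','pics/f_top.png')),('side',('pics/side0.png','pics/f_side.png'))):
    for g in f:
        im=cv2.imread(g);h=cv2.cvtColor(im,cv2.COLOR_BGR2HSV).astype(int);M=(h[...,0]>45)&(h[...,0]<100)&(h[...,1]>40)&(h[...,2]<110)
        u,v=(432,233) if n=='top' else (377,129); W=np.zeros_like(M);W[v-10:v+10,u-10:u+10]=1; print(n,np.round(np.argwhere(M&W).mean(0)[::-1],1),(M&W).sum())
E
```

```text
start [300.61290957 162.97060304] [26, 25, 27, 27, 29, 29, 26, 10, 2, 1, 2, 3, 3, 2]
now [[384.64101    143.30338166]
 [384.84963486 141.06485733]] [21, 24, 24, 24, 23, 24, 23, 18, 4, 2, 2, 3, 2, 1, 2, 2]
top [433.  232.8] 40
top [433.  232.8] 43
side [377. 130.] 38
side [376.8 130.1] 40
```

```bash
python3 - <<'E'
import cv2
im=cv2.imread('pics/f_side.png'); cv2.imwrite('pics/egg.png',cv2.resize(im[110:180,345:425],(640,560),interpolation=cv2.INTER_CUBIC))
E
```

```text
(no output)
```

View pics/egg.png

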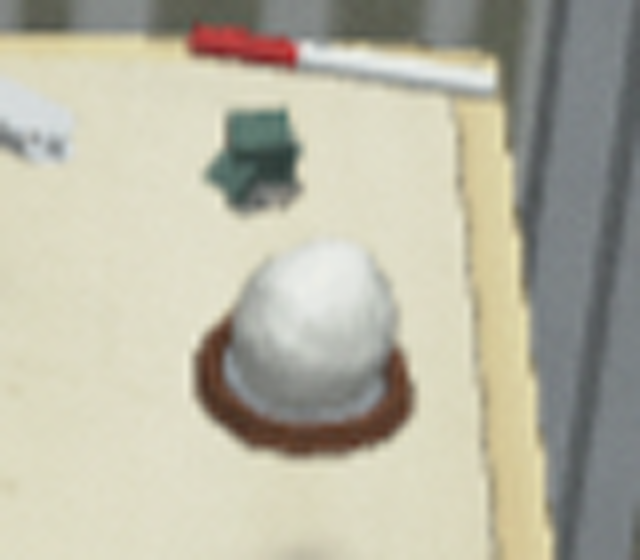

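```bash
python3 -c "
from plant import r,status
print(status.observe()['qd'].round(3)); print(r.close_job())"
```

```text
[-0.009 -0.022  0.002  0.001 -0.001 -0.   ]
the job is handed in; nothing more can be done
None
```

I set all four specimens in their matching stands: quartz twins in the small stand, pebble in the round one, druse in the broad one and turquoise slab in the long one. Each was lowered to a contact force at the expected height, then released. I moved the arm clear and handed the job in at about t = 30 s.

Last checks, from both cameras:
- **Position:** the two-view offsets from the recess centres are about 3.1 mm (pebble), 0.6 mm (slab), 1.9 mm (druse) and 3.4 mm (quartz). The limit is 12 mm.
- **Alignment:** the long axes agree with the stands to about 4° for the slab and 0–1° for the druse. The quartz stays within about 8° in either view.
- **Height and seating:** the views fit all four standing inside the recesses on the felt, upright.
- **Bystanders:** the garnet and fluorite stayed within 0.2 px of their starting positions.

Some single-view checks disagreed. The final pebble mask caught only its bright upper part and was 9 mm off in y in the side view, and its triangulated height could not be used. I judged the pebble's height from its upper outline instead. Its outline size was also unchanged, so it had not tilted. The quartz mask was also only partial, so its offset and yaw are less certain than the others.

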